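Heft the objective jars and pack the full ones

ROBOT

A 6-joint arm with a two-finger parallel gripper is mounted at the origin on a cart in front of the work surface, level with it; the furniture and walls round the work are solid. World frame = base frame: x ahead of the robot, y to its left, z up, the work surface at z = 0. Lengths are in mm, angles in rad, forces in N, time in s.
With the tool pointing down it reaches from about 350 to 775 mm from the base axis. Payload 7.3 kg.
Tool frame: the origin (TCP) lies on the mounting face of the last link; the fingertips stand 178 mm ahead of it and the grasp point (between the pads) lies 159 mm ahead of it; z points along the fingers, y is the line along which they close (so a half turn about z gives the same grasp; the last joint's range is limited). The gripper opens to 92 mm and grips with 3 to 60 N. Pads are 19 mm wide; open, the fingers measure 130 mm over their backs; the gripper's body (75 mm by 190 mm) begins 47 mm behind the grasp point.
Start: joints at [-1.331, 0.342, 1.524, -0, 1.275, -0.146], TCP at [197.577, -486.406, 404.741] pointing down, gripper open.
Joint ranges: [-2.53, 2.53], [-0.77, 2.02], [0.04, 2.7], [-1, 4.14], [0.28, 2.66], [-3.11, 3.11]. Speed limits (rad/s): [2.57, 2.57, 3.14, 3.14, 3.14, 3.14].

INTERFACE

Orientations are given as [roll, pitch, yaw] about the fixed x, y, z axes, in that order (R = Rz(yaw) Ry(pitch) Rx(roll)).
In Python, from plant import bot gives the robot as it stands.
- The arm moves only by the shell command python3 shift.py 'ROWS'. ROWS is a JSON list of rows, 1 to 5 of them, each of 5 numbers: the finger opening in mm, then dx, dy, dz in mm, then a turn about the tool's z in rad; each row is the pose to reach, as a shift and turn from the pose commanded when the command began, along the tool's axes at that moment; what a row does not reach only later rows make up. A row lasts 1/8 s, in which the tool goes at most 62.5 mm and 0.188 rad, less where a joint would pass 70% of its speed; a pose out of reach is approached as far as the arm can. The fingers move at their own pace and stop on an object; the grip force is fixed at half the most. Time passes only in rows, so rows that do not move let the fingers close. It prints the time, the measured TCP pose, the force, the opening and the grip force at its end.
- bot.get_obs(): the state, without advancing time (a new reading comes with each control period).
- bot.capture(name): name is "scene" or "side" or "wrist"; returns a dict with "color" (420x560x3 uint8, red, green, blue), "K" (3x3 intrinsics, pixels), "R" (3x3) and "t" (3): a world point X has camera coordinates R X + t. Camera axes: x right, y down, z forward; pixel columns grow to the right and rows downward; lengths in mm; the calibration is good to about 2 mm. The wrist camera is an equidistant fisheye: a pixel r from the principal point sees the ray r / f radians off the axis. A picture is of the moment at which its call begins. There is no depth.
- bot.close_job(): hands the job in; it is judged then, once.
The state is a dict: "time": time; "joint_positions": joint angles; "dq": joint speeds; "tau": joint torques, N m; "tool_pos": TCP position; "tcp_rot": TCP orientation; "contact_force": force on the tool from outside, world axes, zero at the start; "moment": the same for the moment, N m; "grip_width": finger opening in mm; "finger_force": force on a finger pad.
Only numpy, scipy, OpenCV 4.12 (cv2) and the standard library are available. Lean on these libraries where they do the work, as an engineer would, in place of code of your own. Each camera call takes 0.05 s, during which the arm holds its last target. There are 200 camera calls.

TASK

Some of the four white jars hold a spare microscope objective and the others are empty; they look alike and can only be told apart by lifting each just clear of the steel tray and feeling the load. Seat every full jar in a pocket of the sloping blue rack, leave every empty one standing upright in the tray, and then swing the rack's wire bail fully down over the caps so that the rack can be carried. Set the jars down without dropping them, never let one fall over, and leave the loupe, the loose objective and the other things on the bench alone.

Things in the scene. Friction and masses are not known exactly. Their poses are not given: they have to be found in the camera images.
- jar_a: white opaque screw jar, ribbed black cap; 74 mm tall, body 47 mm across, cap 49 mm across and 20 mm high (54 to 74 mm above the foot), foot edge chamfered 2.5 mm; origin at the centre of its foot, z along its axis towards the cap. Weighs about 0.08 kg empty, 0.31 to 0.43 kg with an objective inside; nothing outside shows which. At the start it stands in the tray.
- jar_b: white opaque screw jar, ribbed black cap; 74 mm tall, body 47 mm across, cap 49 mm across and 20 mm high (54 to 74 mm above the foot), foot edge chamfered 2.5 mm; origin at the centre of its foot, z along its axis towards the cap. Weighs about 0.08 kg empty, 0.31 to 0.43 kg with an objective inside; nothing outside shows which. At the start it stands in the tray.
- jar_c: white opaque screw jar, ribbed black cap; 74 mm tall, body 47 mm across, cap 49 mm across and 20 mm high (54 to 74 mm above the foot), foot edge chamfered 2.5 mm; origin at the centre of its foot, z along its axis towards the cap. Weighs about 0.08 kg empty, 0.31 to 0.43 kg with an objective inside; nothing outside shows which. At the start it stands in the tray.
- jar_d: white opaque screw jar, ribbed black cap; 74 mm tall, body 47 mm across, cap 49 mm across and 20 mm high (54 to 74 mm above the foot), foot edge chamfered 2.5 mm; origin at the centre of its foot, z along its axis towards the cap. Weighs about 0.08 kg empty, 0.31 to 0.43 kg with an objective inside; nothing outside shows which. At the start it stands in the tray.
- rack: fixed rack of blue and grey sheet metal, 120 mm deep (x), 235 mm wide (y), 84 mm high without the bail; origin under its centre on the bench, x to its back, z up. Its deck slopes 30 degrees and faces the front: deck centre (0, 0, 0.052), deck normal, along which seated jars stand and are lowered in, (-0.5, 0, 0.866), in the rack's frame. Three round 51 mm openings in a row along y, 64 mm apart
- pocket_0 (a point): centre of the floor of the rack's left (+y) pocket, where the centre of a seated jar's foot comes to rest (or up to 4 mm lower down the slope); axes as the rack's. The deck face is 22 mm above it along the deck's normal, so a jar is clear of the pocket 22 mm up, and 52 mm of a seated jar stand out
- pocket_1 (a point): centre of the floor of the rack's middle pocket, where the centre of a seated jar's foot comes to rest (or up to 4 mm lower down the slope); axes as the rack's. The deck face is 22 mm above it along the deck's normal, so a jar is clear of the pocket 22 mm up, and 52 mm of a seated jar stand out
- pocket_2 (a point): centre of the floor of the rack's right (-y) pocket, where the centre of a seated jar's foot comes to rest (or up to 4 mm lower down the slope); axes as the rack's. The deck face is 22 mm above it along the deck's normal, so a jar is clear of the pocket 22 mm up, and 52 mm of a seated jar stand out
- bail (a joint): hinge of the wire bail: 0 = down against its stop, the rod about 5 mm above the caps of seated jars; it grows as the bail swings up and back, to 1.9. Friction (about 0.12 N m) holds it where it is left. It starts open between 1.35 and 1.75. A jar that is not seated stops it.
- bail_grip (a point): middle of the bail's cross rod, which runs along the rack's y (8 mm rod, 200 mm long, 11 mm black sleeve over its middle 70 mm). It swings at a radius of 82 mm about the axis along y through (0.0436, 0, 0.0725) in the rack's frame, from behind the jars, up and over to the front; down, it is at (-0.0315, 0, 0.1065). About 2 N move it
- tray: fixed shallow steel tray, 96 mm (x) by 290 mm (y), rim 14 mm high, wall and floor 3 mm thick; origin under its centre, axes along its sides. The four jars start in one row along its y, about 66 mm apart, standing on its floor
- loupe: black loupe, 36 mm across and 32 mm high, standing on the bench; leave it alone
- spare: bare microscope objective, 26 mm across and 43 mm high, standing on the bench; leave it alone
- test_piece: sawn steel offcut, 20x44x18 mm; leave it alone
- mounts: red mounted section, a 30 mm disc 17 mm high, behind the rack; leave it alone
- mounts2: black mounted section, a 30 mm disc 15 mm high, behind the rack; leave it alone

How it is judged (in metres and radians):
On the way, in this order (a step that is already met when the one before it is completed fails the run):
1. the jars are sorted: full ones seated in the rack, empty ones upright in the tray, the bail still up (((contact force between jar_a and rack above 1.8 N and angle between jar_a's own z axis and vertical between 0.32 and 0.73 rad and (distance between jar_a and pocket_0 below 0.009 m or distance between jar_a and pocket_1 below 0.009 m or distance between jar_a and pocket_2 below 0.009 m)) or (contact force between jar_a and tray between 0.3 and 1.8 N and angle between jar_a's own z axis and vertical below 0.06 rad and height (world z) of jar_a below 0.008 m)) and linear speed of each of jar_a, jar_b, jar_c, jar_d below 0.02 m/s and ((contact force between jar_b and rack above 1.8 N and angle between jar_b's own z axis and vertical between 0.32 and 0.73 rad and (distance between jar_b and pocket_0 below 0.009 m or distance between jar_b and pocket_1 below 0.009 m or distance between jar_b and pocket_2 below 0.009 m)) or (contact force between jar_b and tray between 0.3 and 1.8 N and angle between jar_b's own z axis and vertical below 0.06 rad and height (world z) of jar_b below 0.008 m)) and ((contact force between jar_c and rack above 1.8 N and angle between jar_c's own z axis and vertical between 0.32 and 0.73 rad and (distance between jar_c and pocket_0 below 0.009 m or distance between jar_c and pocket_1 below 0.009 m or distance between jar_c and pocket_2 below 0.009 m)) or (contact force between jar_c and tray between 0.3 and 1.8 N and angle between jar_c's own z axis and vertical below 0.06 rad and height (world z) of jar_c below 0.008 m)) and ((contact force between jar_d and rack above 1.8 N and angle between jar_d's own z axis and vertical between 0.32 and 0.73 rad and (distance between jar_d and pocket_0 below 0.009 m or distance between jar_d and pocket_1 below 0.009 m or distance between jar_d and pocket_2 below 0.009 m)) or (contact force between jar_d and tray between 0.3 and 1.8 N and angle between jar_d's own z axis and vertical below 0.06 rad and height (world z) of jar_d below 0.008 m)) and value of joint bail above 0.3 rad), for 0.2 s.
2. the bail is swung down (value of joint bail below 0.1 rad), for 0.2 s.
At the end, for the whole second after the job is handed in: Each full jar rests seated in a rack pocket (foot within 9 mm of its floor centre, leaning like the deck within 12 degrees), each empty jar stands upright (within 3 degrees) on the tray floor; all are at rest and the bail is down (joint below 0.1 rad) (((contact force between jar_a and rack above 1.8 N and angle between jar_a's own z axis and vertical between 0.32 and 0.73 rad and (distance between jar_a and pocket_0 below 0.009 m or distance between jar_a and pocket_1 below 0.009 m or distance between jar_a and pocket_2 below 0.009 m)) or (contact force between jar_a and tray between 0.3 and 1.8 N and angle between jar_a's own z axis and vertical below 0.06 rad and height (world z) of jar_a below 0.008 m)) and linear speed of each of jar_a, jar_b, jar_c, jar_d below 0.02 m/s and ((contact force between jar_b and rack above 1.8 N and angle between jar_b's own z axis and vertical between 0.32 and 0.73 rad and (distance between jar_b and pocket_0 below 0.009 m or distance between jar_b and pocket_1 below 0.009 m or distance between jar_b and pocket_2 below 0.009 m)) or (contact force between jar_b and tray between 0.3 and 1.8 N and angle between jar_b's own z axis and vertical below 0.06 rad and height (world z) of jar_b below 0.008 m)) and ((contact force between jar_c and rack above 1.8 N and angle between jar_c's own z axis and vertical between 0.32 and 0.73 rad and (distance between jar_c and pocket_0 below 0.009 m or distance between jar_c and pocket_1 below 0.009 m or distance between jar_c and pocket_2 below 0.009 m)) or (contact force between jar_c and tray between 0.3 and 1.8 N and angle between jar_c's own z axis and vertical below 0.06 rad and height (world z) of jar_c below 0.008 m)) and ((contact force between jar_d and rack above 1.8 N and angle between jar_d's own z axis and vertical between 0.32 and 0.73 rad and (distance between jar_d and pocket_0 below 0.009 m or distance between jar_d and pocket_1 below 0.009 m or distance between jar_d and pocket_2 below 0.009 m)) or (contact force between jar_d and tray between 0.3 and 1.8 N and angle between jar_d's own z axis and vertical below 0.06 rad and height (world z) of jar_d below 0.008 m)) and value of joint bail below 0.1 rad); the robot touches nothing.
It fails at once if a jar falls over (angle between any of jar_a, jar_b, jar_c, jar_d's own z axis and vertical above 1.1 rad).
It fails at once if a jar is dropped (it moves at over 0.4 m/s while the fingers do not hold it, a fall of about 8 mm) ((linear speed of jar_a above 0.4 m/s and contact force between jar_a and the fingers below 0.5 N) or (linear speed of jar_b above 0.4 m/s and contact force between jar_b and the fingers below 0.5 N) or (linear speed of jar_c above 0.4 m/s and contact force between jar_c and the fingers below 0.5 N) or (linear speed of jar_d above 0.4 m/s and contact force between jar_d and the fingers below 0.5 N)).
It fails at once if the loupe, the loose objective, the steel offcut or a mounted section is moved by more than 15 mm (distance of any of loupe, spare, test_piece, mounts, mounts2 from where it was at the start of the episode above 0.015 m).
It also fails if it takes over 72 s, if anything falls off the work surface, if the arm or the gripper's body presses on something with over 40 N, if the wrist force passes 120 N, or if a joint passes its speed limit or range.

## Working session

There is one attempt and no reset: what is moved stays moved. The work goes in short steps, Python scripts to look and compute and a shell command to move; the robot and the scene stay as the last step left them, time stands still between calls to the robot, and variables do not carry over. Pictures are saved under pics/ and viewed, at most 10 in all, crops included, and the job is handed in when it is done.

```bash
ls; mkdir -p pics
python3 - <<'E'
from plant import bot
import cv2
for n in("scene","side","wrist"):
    c=bot.capture(n); cv2.imwrite(f"pics/{n}0.png",c["color"][:,:,::-1]); print(n,c["K"],c["R"],c["t"])
print(bot.get_obs())
E
```

```text
pics
plant.py
shift.py
scene [[408.21725303   0.         279.6840791 ]
 [  0.         408.21725303 209.45559957]
 [  0.           0.           1.        ]] [[-0.45724145 -0.88922249  0.01461588]
 [-0.37893552  0.1799294  -0.90776279]
 [ 0.80457326 -0.42060525 -0.41922916]] [243.41943332 313.91789306 579.83257505]
side [[433.04499277   0.         281.74338931]
 [  0.         433.04499277 207.3897342 ]
 [  0.           0.           1.        ]] [[ 0.87846488 -0.47772488  0.0088536 ]
 [-0.38063974 -0.7108998  -0.59138385]
 [ 0.2888128   0.51613991 -0.80634159]] [-516.40171876  264.24776057  993.99487897]
wrist [[325.1922621    0.         277.05750489]
 [  0.         325.1922621  213.4603942 ]
 [  0.           0.           1.        ]] [[ 3.77832001e-01 -9.25874152e-01 -1.80898696e-04]
 [-8.88182500e-01 -3.62505906e-01  2.82349632e-01]
 [-2.61485803e-01 -1.06520055e-01 -9.59311551e-01]] [-524.44576522  -34.10484273  388.62674448]
{'time': 0.15, 'joint_positions': array([-1.33102301e+00,  3.42548605e-01,  1.52476580e+00, -1.08917587e-05,
        1.27539656e+00, -1.46014938e-01]), 'dq': array([ 0.00056209, -0.00283492, -0.00324091, -0.00217692, -0.00172292,
        0.00020282]), 'tau': array([ 1.08253316e-03, -4.31470227e+01, -2.44353372e+01,  7.17572216e-02,
        5.37406665e-02, -7.81799508e-05]), 'tool_pos': array([ 197.54168143, -486.31738655,  404.22290254]), 'tcp_rot': array([-3.14048472e+00, -1.52405468e-04,  3.85791345e-01]), 'contact_force': array([0.37477852, 0.72335652, 0.73717035]), 'moment': array([0.02010628, 0.09794254, 0.02586322]), 'finger_force': 0.0, 'grip_width': 91.70424954180515}
```

View pics/scene0.png

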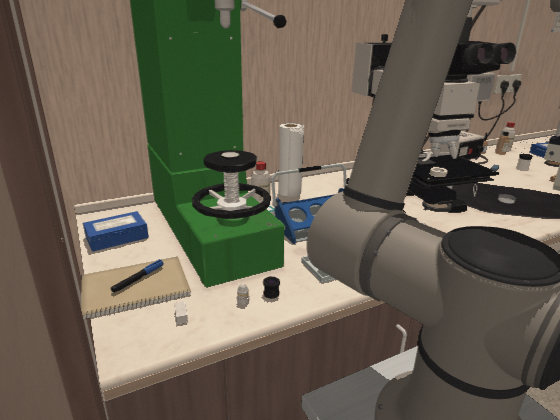

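View pics/side0.png

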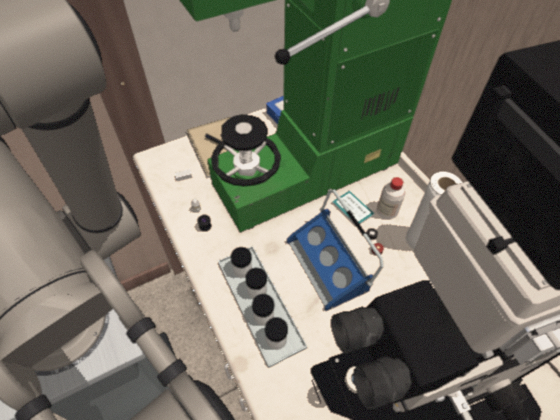

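The side view shows the four caps at about (241,257), (256,278), (263,305) and (276,332), and the rack with its three openings at (314,237), (329,257) and (341,278). The bail rod is behind the rack, from (330,195) to (380,262). The arm hides the tray in the scene view. I'll get coarse positions first, then look with the wrist camera.

```bash
cat > h.py <<'E'
import numpy as np, cv2
from scipy.spatial.transform import Rotation as Ro
from plant import bot
def ray(c,u,v,fish=False):
    K=c["K"]; x=(u-K[0,2])/K[0,0]; y=(v-K[1,2])/K[1,1]
    if fish:
        r=np.hypot(x,y); d=np.array([x/r*np.sin(r),y/r*np.sin(r),np.cos(r)]) if r>1e-9 else np.array([0,0,1.])
    else: d=np.array([x,y,1.])
    o=-c["R"].T@c["t"]; return o,c["R"].T@(d/np.linalg.norm(d))
def onz(c,u,v,z,fish=False):
    o,d=ray(c,u,v,fish); return o+d*(z-o[2])/d[2]
def pix(c,X,fish=False):
    p=c["R"]@np.asarray(X,float)+c["t"]
    if fish:
        th=np.arctan2(np.hypot(p[0],p[1]),p[2]); q=p[:2]/np.hypot(p[0],p[1])*th
    else: q=p[:2]/p[2]
    return q*[c["K"][0,0],c["K"][1,1]]+c["K"][:2,2]
def loc(target):  # world delta of grasp point -> tool axes
    o=bot.get_obs(); R=Ro.from_euler('xyz',o["tcp_rot"]).as_matrix()
    return R.T@(np.asarray(target,float)-(o["tool_pos"]+159*R[:,2]))
E
python3 - <<'E'
from h import *
c=bot.capture("side"); np.set_printoptions(precision=1,suppress=True)
for u,v in [(241,255),(256,277),(263,304),(276,331)]: print("cap",onz(c,u,v,77))
for u,v in [(314,237),(329,257),(341,278)]: print("open",onz(c,u,v,52))
for u,v in [(330,195),(380,265)]: print("bail",onz(c,u,v,149))
for u,v in [(204,225),(196,208),(183,176)]: print("loose",onz(c,u,v,20))
for u,v in [(247,158),(275,180),(215,175),(270,140),]: print("wheel z100",onz(c,u,v,100),"z200",onz(c,u,v,200))
for u,v in [(309,190),(240,222)]: print("base z50", onz(c,u,v,60))
for u,v in [(332,335),(365,355)]: print("microscope", onz(c,u,v,100))
E
```

```text
cap [433.9 -81.7  77. ]
cap [ 439.3 -149.5   77. ]
cap [ 423.6 -215.1   77. ]
cap [ 420.1 -281.8   77. ]
open [ 620.3 -107.2   52. ]
open [ 622.8 -173.    52. ]
open [ 617.5 -233.8   52. ]
bail [677.3 -73.4 149. ]
bail [ 670.1 -283.4  149. ]
loose [398.1  77.1  20. ]
loose [400.3 138.4  20. ]
loose [410.1 261.   20. ]
wheel z100 [572.3 169.1 100. ] z200 [536.9  83.2 200. ]
wheel z100 [602.6  65.6 100. ] z200 [563.7  -8.3 200. ]
wheel z100 [472.6 154.3 100. ] z200 [448.8  70.1 200. ]
wheel z100 [658.4 200.2 100. ] z200 [613.1 110.6 200. ]
base z50 [681.8  21.9  60. ]
base z50 [475.8  15.2  60. ]
microscope [ 512.4 -350.7  100. ]
microscope [ 548.2 -415.9  100. ]
```

Run:
```python
from h import *
a=bot.capture("scene");b=bot.capture("side"); np.set_printoptions(precision=0,suppress=True)
def tri(p,q):
    o1,d1=ray(a,*p);o2,d2=ray(b,*q); s=np.linalg.lstsq(np.c_[d1,-d2],o2-o1,rcond=None)[0]
    x,y=o1+s[0]*d1,o2+s[1]*d2; print((x+y)/2,np.linalg.norm(x-y))
tri((470,58),(343,330)); tri((505,52),(370,383)); tri((505,52),(343,330)); tri((440,60),(430,310))
tri((230,160),(243,130)); tri((233,201),(247,160)); tri((224,10),(235,22));tri((280,21),(283,57))
```

```text
[ 435. -436.  451.] 17.4632531454854
[ 415. -510.  468.] 0.9243045100122512
[ 402. -461.  477.] 39.545977003570044
[ 551. -465.  438.] 12.419748113603859
[546. 116. 257.] 2.504610618490314
[548. 111. 160.] 0.35290878620572674
[547. 112. 535.] 13.180049491950816
[577. -15. 524.] 1.1764722719693266
```

```bash
python3 shift.py '[[92,60,-25,0,-0.188],[92,120,-50,0,-0.376],[92,180,-75,0,-0.564],[92,235,-95,0,-0.75],[92,290,-115,0,-0.94]]'
```

```text
time: 0.92
tool_pos: [424.2, -269.1, 404.9]
tcp_rot: [3.141, 0.0, 1.329]
contact_force: [0.2, -1.6, -0.6]
grip_width: 91.7
finger_force: 0.0
```

```bash
python3 shift.py '[[92,45,30,0,-0.12],[92,85,57,0,-0.242],[92,85,57,0,-0.242]]'
python3 - <<'E'
from h import *
for n in("scene","side","wrist"):
    c=bot.capture(n); cv2.imwrite(f"pics/{n}1.png",c["color"][:,:,::-1]); 
    np.savez(f"{n}1.npz",**c)
E
```

```text
time: 1.3
tool_pos: [500.8, -200.0, 404.4]
tcp_rot: [3.141, -0.0, 1.57]
contact_force: [0.5, -0.5, -1.1]
grip_width: 92.1
finger_force: 0.0
```

View pics/wrist1.png

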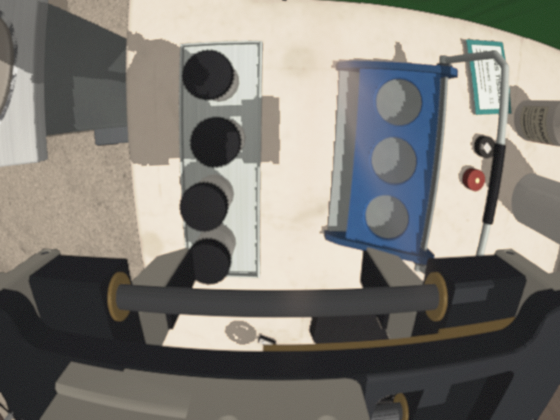

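The wrist view shows caps at (208,75), (216,141), (204,207) and (210,261), rack openings at (399,102), (394,160) and (387,217), and the bail sleeve around (494,185).

Run:
```python
from h import *
np.set_printoptions(precision=1,suppress=True)
c=dict(np.load("wrist1.npz")); s=dict(np.load("side1.npz"))
def blobs(m,amin,amax,box):
    out=[]
    n,l,st,ce=cv2.connectedComponentsWithStats(m.astype(np.uint8))
    for i in range(1,n):
        x,y,w,h,a=st[i]
        if amin<a<amax and box[0]<ce[i][0]<box[1] and box[2]<ce[i][1]<box[3]: out.append((ce[i],a,w,h))
    return out
im=c["color"].astype(int)
dark=im.max(2)<50
cs,_=cv2.findContours(dark[:300].astype(np.uint8),cv2.RETR_EXTERNAL,cv2.CHAIN_APPROX_NONE)
for k in cs:
    if cv2.contourArea(k)>900 and 170<k[:,0,0].mean()<250:
        (x,y),r=cv2.minEnclosingCircle(k); print("cap blob",(x,y),r,cv2.contourArea(k),cv2.boundingRect(k))
hsv=cv2.cvtColor(c["color"],cv2.COLOR_RGB2HSV)
blue=((hsv[...,0]>100)&(hsv[...,0]<125)&(hsv[...,1]>120)).astype(np.uint8)
cs,hi=cv2.findContours(blue,cv2.RETR_CCOMP,cv2.CHAIN_APPROX_NONE)
for k,h in zip(cs,hi[0]):
    if h[3]>=0 and cv2.contourArea(k)>700:
        e=cv2.fitEllipse(k); print("hole",e, "z52:",onz(c,*e[0],52,True))
im=s["color"].astype(int); hs=cv2.cvtColor(s["color"],cv2.COLOR_RGB2HSV)
blue=((hs[...,0]>100)&(hs[...,0]<125)&(hs[...,1]>120)).astype(np.uint8)
cs,hi=cv2.findContours(blue,cv2.RETR_CCOMP,cv2.CHAIN_APPROX_NONE)
for k,h in zip(cs,hi[0]):
    if h[3]>=0 and cv2.contourArea(k)>100:
        e=cv2.fitEllipse(k); print("side hole",e,"z52:",onz(s,*e[0],52))
for u,v in [(494,185),(499,145),(489,224)]: print("bail z149",onz(c,u,v,149,True))
for u,v in [(208,75),(216,141),(204,207),(210,261)]: print(onz(c,u,v,77,True))
# tray corners rim
for u,v in [(183,43),(264,42),(259,274),(184,272)]: print("tray",onz(c,u,v,14,True))
```

```text
cap blob (196.5, 267.5) 35.36250686645508 1871.5 (167, 239, 63, 50)
cap blob (203.70359802246094, 206.19461059570312) 23.69463539123535 1630.0 (181, 183, 46, 47)
cap blob (215.343017578125, 141.60464477539062) 24.933862686157227 1798.5 (191, 118, 49, 49)
cap blob (207.5, 75.0) 25.005098342895508 1787.0 (183, 52, 50, 47)
side hole ((341.7438659667969, 277.32177734375), (21.276941299438477, 23.71282196044922), 31.43659210205078) z52: [ 620.  -233.1   52. ]
side hole ((328.3858947753906, 255.7138671875), (20.23532485961914, 22.933269500732422), 36.01044464111328) z52: [ 623.3 -169.3   52. ]
bail z149 [ 687.2 -169.   149. ]
bail z149 [ 688.1 -134.2  149. ]
bail z149 [ 688.4 -204.4  149. ]
[436.2 -80.1  77. ]
[ 442.8 -143.6   77. ]
[ 427.8 -208.3   77. ]
[ 429.7 -266.9   77. ]
tray [393.2 -30.   14. ]
tray [486.3 -34.6  14. ]
tray [ 476.9 -313.9   14. ]
tray [ 378.7 -312.9   14. ]
```

Run:
```python
from h import *
np.set_printoptions(precision=1,suppress=True)
for n,f,box,seeds in(("wrist",True,(335,50,450,260),[(399,102),(394,160),(387,217)]),("side",False,(280,200,380,310),[(315,237),(328,256),(342,277)])):
    c=dict(np.load(n+"1.npz")); hs=cv2.cvtColor(c["color"],cv2.COLOR_RGB2HSV)
    nb=(hs[...,1]<110).astype(np.uint8); x0,y0,x1,y1=box
    for sd in seeds:
        l=cv2.connectedComponents(cv2.morphologyEx(nb,cv2.MORPH_OPEN,np.ones((3,3))),connectivity=4)[1]
        m=(l==l[sd[1],sd[0]]).astype(np.uint8)
        k=max(cv2.findContours(m,cv2.RETR_EXTERNAL,cv2.CHAIN_APPROX_NONE)[0],key=len)
        e=cv2.fitEllipse(k)
        P=np.array([onz(c,*p[0],52,f)[:2] for p in k])
        # deck-plane intersection about x=620
        def deck(u,v,x0=620):
            o,d=ray(c,u,v,f); nn=np.array([-.5,0,.866]); return o+d*((np.array([x0,0,52])-o)@nn)/(d@nn)
        Q=np.array([deck(*p[0]) for p in k]); 
        print(n,e,len(k),"deck ext",Q.min(0),Q.max(0),"mid",(Q.min(0)+Q.max(0))/2)
```

```text
wrist ((271.494873046875, 213.4222869873047), (474.7087097167969, 668.7545166015625), 93.26642608642578) 1963 deck ext [-275059.  -283654.6 -159116. ] [743357.6 563508.8 428884.3] mid [234149.3 139927.1 134884.2]
wrist ((271.494873046875, 213.4222869873047), (474.7087097167969, 668.7545166015625), 93.26642608642578) 1963 deck ext [-275059.  -283654.6 -159116. ] [743357.6 563508.8 428884.3] mid [234149.3 139927.1 134884.2]
wrist ((271.494873046875, 213.4222869873047), (474.7087097167969, 668.7545166015625), 93.26642608642578) 1963 deck ext [-275059.  -283654.6 -159116. ] [743357.6 563508.8 428884.3] mid [234149.3 139927.1 134884.2]
side ((269.4181213378906, 220.044189453125), (460.8841552734375, 688.5654907226562), 92.41807556152344) 2493 deck ext [-361.7 -675.5 -514.8] [1300.6 2190.   444.9] mid [469.5 757.3 -34.9]
side ((328.3841552734375, 255.7426300048828), (18.131898880004883, 20.81894874572754), 33.25321960449219) 55 deck ext [ 600.6 -193.4   40.8] [ 644.4 -145.5   66.1] mid [ 622.5 -169.5   53.4]
side ((341.7934265136719, 277.3021240234375), (19.262514114379883, 21.691478729248047), 28.397092819213867) 59 deck ext [ 598.  -257.2   39.3] [ 642.3 -208.4   64.9] mid [ 620.1 -232.8   52.1]
```

Run:
```python
from h import *
np.set_printoptions(precision=1,suppress=True)
for n,f,box,sc in(("wrist",True,(335,60,450,255),600),("side",False,(285,205,380,310),150)):
    c=dict(np.load(n+"1.npz")); x0,y0,x1,y1=box
    hs=cv2.cvtColor(c["color"],cv2.COLOR_RGB2HSV)[y0:y1,x0:x1,1]
    t,b=cv2.threshold(hs,0,255,cv2.THRESH_OTSU)
    for t2 in (t,t+25,t-25):
      b=(hs>t2).astype(np.uint8)*255
      cs,hi=cv2.findContours(255-b,cv2.RETR_EXTERNAL,cv2.CHAIN_APPROX_NONE)
      for k in cs:
        a=cv2.contourArea(k); x,y,w,h=cv2.boundingRect(k)
        if a>sc and a<4*sc and x>0 and x+w<x1-x0:
            nn=np.array([-.5,0,.866]);Q=[]
            for p in k[:,0]:
                o,d=ray(c,p[0]+x0,p[1]+y0,f); Q.append(o+d*((np.array([621,0,52])-o)@nn)/(d@nn))
            Q=np.array(Q); (cx,cy),r=cv2.minEnclosingCircle(np.c_[(Q[:,0]-621)/.866,Q[:,1]].astype(np.float32))
            print(n,t2,"px",x+x0+w/2,y+y0+h/2,"deck x,y,z",621+cx*.866,cy,52+cx/2,"r",r)
```

```text
wrist 67.0 px 387.5 217.0 deck x,y,z 621.4163329536319 -226.6420135498047 52.240376994013786 r 25.364465713500977
wrist 67.0 px 393.5 160.5 deck x,y,z 623.1415965700149 -163.90362548828125 53.23648762702942 r 25.18016815185547
wrist 67.0 px 398.5 102.5 deck x,y,z 625.7920619602203 -101.43665313720703 54.76677942276001 r 25.07065200805664
wrist 92.0 px 387.0 216.5 deck x,y,z 621.8660188920497 -226.61294555664062 52.500010907649994 r 26.18523406982422
wrist 42.0 px 387.0 216.5 deck x,y,z 621.1386134727597 -226.7683563232422 52.080030873417854 r 24.743389129638672
wrist 42.0 px 394.0 160.0 deck x,y,z 623.5075421814919 -163.6421356201172 53.44777262210846 r 24.681697845458984
wrist 42.0 px 398.5 102.0 deck x,y,z 625.9613182086945 -101.60883331298828 54.86450242996216 r 24.45490837097168
side 82.0 px 342.0 277.5 deck x,y,z 620.1295357983113 -232.92552185058594 51.49742251634598 r 25.002809524536133
side 82.0 px 328.5 256.0 deck x,y,z 622.5085749797821 -168.73794555664062 52.87100172042847 r 25.07697296142578
side 57.0 px 342.5 277.5 deck x,y,z 620.1702416101695 -232.0039825439453 51.52092471718788 r 24.597074508666992
side 57.0 px 329.0 256.0 deck x,y,z 622.8215980753898 -169.787353515625 53.05173099040985 r 24.598485946655273
```

Run:
```python
from h import *
np.set_printoptions(precision=1,suppress=True)
c=dict(np.load("scene1.npz"))
for p in [(434,-80,77),(440,-146,77),(425,-212,77),(425,-278,77),(620,-233,52),(622.5,-167,52),(625,-104,52)]: print(p,pix(c,p))
im=c["color"]; cv2.imwrite("pics/scene1c.png",cv2.resize(im[180:320,240:440,::-1],None,fx=4,fy=4))
```

```text
(434, -80, 77) [331.1 238. ]
(440, -146, 77) [353.1 231.1]
(425, -212, 77) [379.3 228.2]
(425, -278, 77) [400.3 222.8]
(620, -233, 52) [339.  205.9]
(622.5, -167, 52) [318.7 209.7]
(625, -104, 52) [298.5 213.6]
```

View pics/scene1c.png

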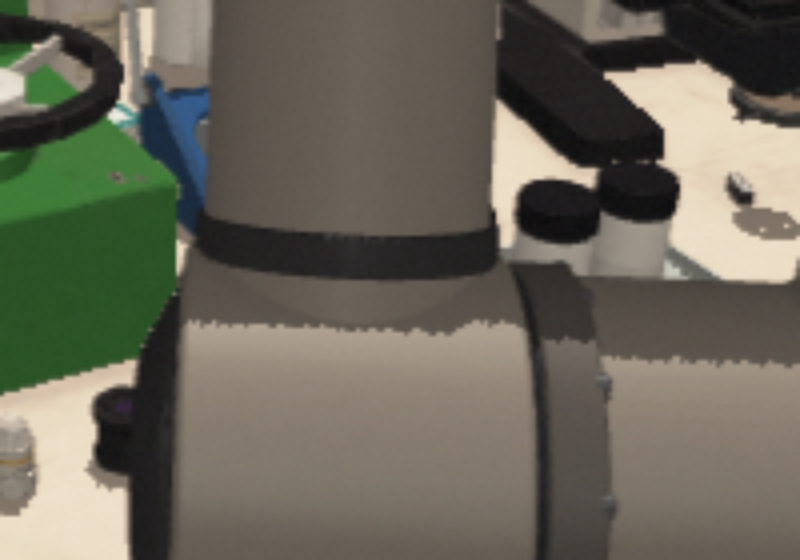

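The scene crop puts caps 3 and 4 at about (380,228) and (400,224), which falls between the wrist and side estimates. I'll go to jar 1.

```bash
python3 shift.py '[[92,48,-28,30,0],[92,96,-54,60,0],[92,119,-67,110,0],[92,119,-67,150,0],[92,119,-67,180,0]]'
python3 - <<'E'
from h import *
o=bot.get_obs();print(o["contact_force"],o["moment"])
E
python3 shift.py '[[40,119,-67,0,0]]' --help 2>/dev/null | head -0
```

```text
time: 2.08
tool_pos: [431.7, -83.7, 223.7]
tcp_rot: [-3.141, 0.0, 1.563]
contact_force: [0.5, 0.1, 0.2]
grip_width: 91.8
finger_force: 0.0
[0.49885895 0.14484776 0.19536757] [-0.07089868 -0.14274003  0.00050113]
```

My stray last command may have moved the arm, so I'm checking the state.

Run:
```python
from h import *
o=bot.get_obs();print(o["time"],o["tool_pos"],o["grip_width"],o["contact_force"],o["finger_force"],o["tcp_rot"])
c=bot.capture("side"); cv2.imwrite("pics/side2.png",cv2.resize(c["color"][150:400,150:420,::-1],None,fx=2.2,fy=2.2))
```

```text
2.2 [402.94616386 -30.71496804 222.99473934] 85.59908979815276 [0.04691377 1.68364961 0.14285085] 0.0 [-3.14086883e+00  2.14528977e-04  1.55783256e+00]
```

View pics/side2.png

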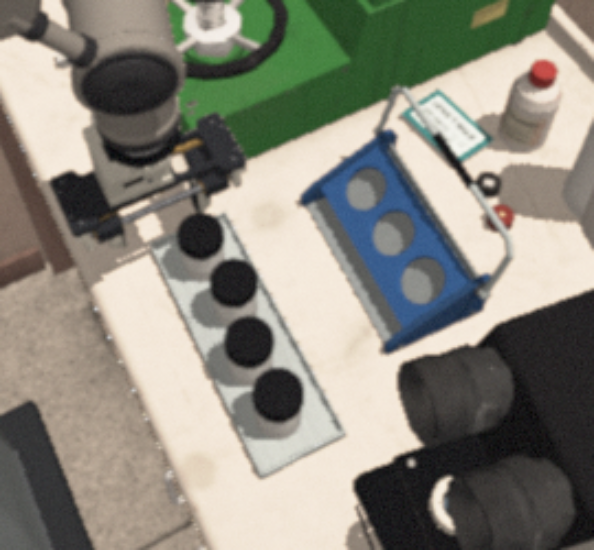

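The stray command shifted the tool 60 mm to the side. No contact force shows, and all four jars are still standing with cap 1 unmoved at about (241,256) px. I'm going back along the same path to grip it.

```bash
python3 -c "
from h import *
print(loc([434,-80.5,65]))"
```

```text
[-55.94082063  39.49443447  -1.77942631]
```

```bash
python3 shift.py '[[92,0,0,0,0],[92,0,0,0,0]]';python3 -c "
from h import *
print(loc([434,-80.5,65]))"
```

```text
time: 2.5
tool_pos: [402.9, -29.4, 225.3]
tcp_rot: [3.139, 0.001, 1.564]
contact_force: [0.7, -0.5, -1.1]
grip_width: 91.3
finger_force: 0.0
[-50.69247184  31.06892529   1.37617572]
```

```bash
python3 shift.py '[[92,-51,31,0,0],[92,-51,31,0,0],[40,-51,31,0,0],[40,-51,31,0,0],[40,-51,31,0,0]]'; python3 shift.py '[[40,0,0,0,0],[40,0,0,0,0],[40,0,0,0,0]]'; python3 shift.py '[[40,0,0,-6,0],[40,0,0,-12,0],[40,0,0,-12,0],[40,0,0,-12,0]]'; python3 -c "
from h import *
o=bot.get_obs();print(o['contact_force'],o['moment'])"
```

```text
time: 3.12
tool_pos: [432.8, -79.0, 224.8]
tcp_rot: [-3.141, -0.0, 1.566]
contact_force: [-1.0, -0.1, 1.1]
grip_width: 66.1
finger_force: 0.0
time: 3.5
tool_pos: [433.0, -79.3, 224.7]
tcp_rot: [-3.141, -0.0, 1.565]
contact_force: [-0.8, 0.5, 1.4]
grip_width: 48.2
finger_force: 30.0
time: 4.0
tool_pos: [433.1, -79.5, 236.8]
tcp_rot: [3.141, 0.0, 1.565]
contact_force: [-0.7, 0.9, -0.4]
grip_width: 48.6
finger_force: 30.0
[-0.70192957  0.90698156 -0.37398936] [ 0.02259102 -0.12342081 -0.03810643]
```

```bash
cat > w.py <<'E'
from h import *
import sys
f=[]
for i in range(8): bot.capture("side"); o=bot.get_obs(); f.append(np.r_[o["contact_force"],o["moment"],o["tool_pos"]])
f=np.array(f); np.set_printoptions(precision=2,suppress=True); print(f.mean(0),f.std(0)[:3],"t",o["time"])
E
python3 w.py
```

```text
[  0.11   0.2   -0.63  -0.    -0.08   0.01 433.04 -79.47 236.6 ] [0.3  0.25 0.43] t 4.4
```

Jar 1 reads -0.6 N, so it's empty. I'm setting it back down and moving to jar 2.

```bash
python3 shift.py '[[40,0,0,8,0],[40,0,0,12,0],[40,0,0,12,0],[92,0,0,12,0],[92,0,0,12,0]]'; python3 shift.py '[[92,0,0,0,0],[92,0,0,-40,0],[92,-33,3,-42,0],[92,-67,6,-40,0],[92,-67,6,0,0]]';python3 shift.py '[[92,0,0,0,0],[40,0,0,0,0],[40,0,0,0,0],[40,0,0,0,0],[40,0,0,0,0]]'
```

```text
time: 5.03
tool_pos: [433.2, -79.5, 224.6]
tcp_rot: [3.141, 0.0, 1.565]
contact_force: [-0.4, -0.3, -1.2]
grip_width: 64.1
finger_force: 0.0
time: 5.65
tool_pos: [440.2, -149.0, 226.3]
tcp_rot: [3.134, 0.004, 1.563]
contact_force: [-0.5, 0.2, -0.9]
grip_width: 91.8
finger_force: 0.0
time: 6.28
tool_pos: [438.8, -146.4, 225.2]
tcp_rot: [3.141, 0.001, 1.566]
contact_force: [-0.4, 0.1, -0.6]
grip_width: 56.3
finger_force: 0.0
```

```bash
python3 shift.py '[[40,0,0,0,0],[40,0,0,-6,0],[40,0,0,-12,0],[40,0,0,-12,0]]'; python3 w.py
```

```text
time: 6.78
tool_pos: [438.9, -146.6, 237.3]
tcp_rot: [3.14, 0.001, 1.565]
contact_force: [-0.1, 0.1, -1.9]
grip_width: 48.5
finger_force: 30.0
[   0.05    0.19   -0.86   -0.02   -0.09    0.01  438.67 -146.5   236.68] [0.25 0.59 0.56] t 7.175
```

Jar 2 is empty too (-0.9 N). On to jar 3.

```bash
python3 shift.py '[[40,0,0,8,0],[40,0,0,12,0],[40,0,0,12,0],[92,0,0,12,0],[92,0,0,12,0]]'; python3 shift.py '[[92,0,0,0,0],[92,0,0,-40,0],[92,-33,-7,-42,0],[92,-66,-14,-40,0],[92,-66,-14,0,0]]';python3 shift.py '[[92,0,0,0,0],[40,0,0,0,0],[40,0,0,0,0],[40,0,0,0,0],[40,0,0,0,0]]'
```

```text
time: 7.8
tool_pos: [438.7, -146.5, 224.5]
tcp_rot: [-3.141, 0.0, 1.565]
contact_force: [0.3, -0.5, 0.2]
grip_width: 63.7
finger_force: 0.0
time: 8.43
tool_pos: [425.2, -215.0, 226.3]
tcp_rot: [3.135, 0.005, 1.563]
contact_force: [0.1, 0.3, 0.0]
grip_width: 91.6
finger_force: 0.0
time: 9.05
tool_pos: [424.5, -212.3, 225.2]
tcp_rot: [3.141, 0.001, 1.566]
contact_force: [-0.0, 0.1, -0.5]
grip_width: 56.5
finger_force: 0.0
```

```bash
python3 shift.py '[[40,0,0,0,0],[40,0,0,-6,0],[40,0,0,-12,0],[40,0,0,-12,0]]'; python3 w.py
```

```text
time: 9.55
tool_pos: [424.5, -212.5, 237.2]
tcp_rot: [3.141, 0.001, 1.565]
contact_force: [0.3, 0.7, -3.0]
grip_width: 48.2
finger_force: 30.0
[  -0.23   -0.5    -3.62   -0.02   -0.09    0.01  424.31 -212.41  236.64] [0.34 0.52 0.39] t 9.95
```

Jar 3 is full (-3.6 N, about 0.36 kg). I'm carrying it over pocket 2 while turning the closing line along the rack's y. A differential check in the side view comes after that.

```bash
python3 shift.py '[[40,0,0,-46,0],[40,0,0,-92,0.188],[40,-5,50,-92,0.376],[40,-10,100,-92,0.564],[40,-16,150,-92,0.75]]'; python3 -c "
from h import *
print(loc([618.7,-230,170]), bot.get_obs()['tcp_rot'])"
```

```text
time: 10.58
tool_pos: [575.6, -229.2, 328.7]
tcp_rot: [3.141, 0.0, 0.809]
contact_force: [-0.4, -0.2, -3.4]
grip_width: 48.5
finger_force: 29.9
[29.18314126 31.67814288 -0.25324992] [3.14146999e+00 1.11857594e-04 8.09080760e-01]
```

```bash
python3 shift.py '[[40,15,16,0,0.188],[40,29,31,0,0.376],[40,29,31,0,0.564],[40,29,31,0,0.75],[40,29,31,0,0.85]]'; python3 shift.py '[[40,0,0,0,0],[40,0,0,0,0]]'
python3 - <<'E'
from h import *
print(loc([618.7,-230,170]), bot.get_obs()['tcp_rot'])
for n in("side","wrist"):
    c=bot.capture(n); np.savez(n+"3.npz",**c)
    if n=="side": a=cv2.resize(c["color"][200:330,270:400,::-1],(590,590),interpolation=cv2.INTER_NEAREST)
cv2.imwrite("pics/side3.png",a)
cv2.imwrite("pics/wrist3.png",c["color"][:,:,::-1])
E
```

```text
time: 11.2
tool_pos: [616.7, -229.3, 327.9]
tcp_rot: [-3.141, 0.001, -0.039]
contact_force: [0.5, 0.7, -3.0]
grip_width: 48.8
finger_force: 29.9
time: 11.45
tool_pos: [616.7, -229.4, 328.4]
tcp_rot: [-3.141, 0.001, -0.033]
contact_force: [-1.5, -0.4, -3.5]
grip_width: 48.4
finger_force: 29.9
[ 2.13684866  0.58939107 -0.55440204] [-3.14142552e+00  5.08290953e-04 -3.27092960e-02]
```

View pics/side3.png

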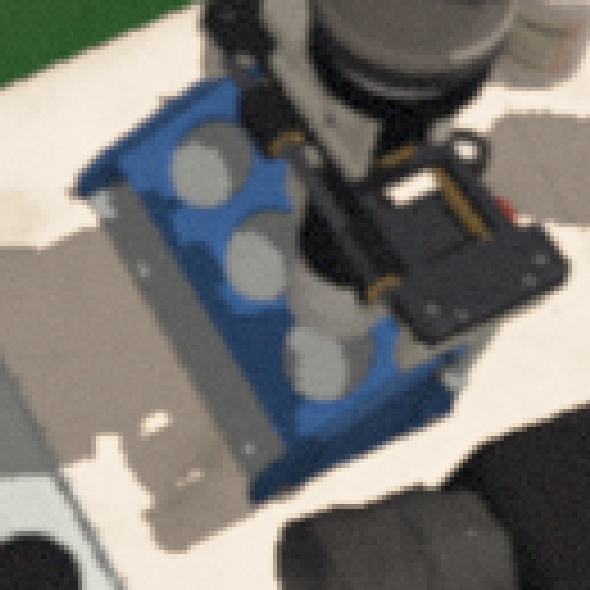

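View pics/wrist3.png

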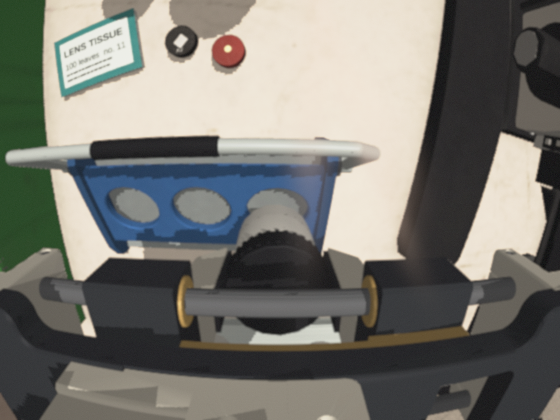

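The wrist view shows opening 2 at about col 277, row 200, with the held jar between cols 240 and 312. The bail rod is clear behind at row 150. Next I'm measuring the lateral error.

Run:
```python
from h import *
np.set_printoptions(precision=1,suppress=True)
c=dict(np.load("wrist3.npz")); nn=np.array([-.5,0,.866])
hs=cv2.cvtColor(c["color"],cv2.COLOR_RGB2HSV)
y0,y1,x0,x1=180,235,90,325
s=hs[y0:y1,x0:x1,1]; t,b=cv2.threshold(s,0,255,cv2.THRESH_OTSU); print(t)
for k in cv2.findContours(255-b,cv2.RETR_EXTERNAL,cv2.CHAIN_APPROX_NONE)[0]:
    if cv2.contourArea(k)>500:
        P=k[:,0]+[x0,y0]; Q=[]
        for p in P:
            o,d=ray(c,*p,True); Q.append(o+d*((np.array([621,0,52])-o)@nn)/(d@nn))
        Q=np.array(Q); (cx,cy),r=cv2.minEnclosingCircle(np.c_[(Q[:,0]-621)/.866,Q[:,1]].astype(np.float32))
        print(cv2.boundingRect(P.reshape(-1,1,2)),"x,y",621+cx*.866,cy,"r",r)
for v in (195,200,205,208):
    r=s[v-y0]>t; u=np.where(~r)[0]+x0; print(v,[ (g[0],g[-1]) for g in np.split(u,np.where(np.diff(u)>1)[0]+1) if len(g)>4])
# foot outline prediction for held jar
o=bot.get_obs(); R=Ro.from_euler('xyz',o["tcp_rot"]).as_matrix(); g=o["tool_pos"]+159*R[:,2]; print("grasp",g)
for z in (8,30): 
    a=[pix(c,g+R[:,2]*(62-z)+R@[23.5*np.cos(q),23.5*np.sin(q),0],True) for q in np.linspace(0,2*np.pi,60)]; a=np.array(a); print("pred body cols at s",z,a.min(0),a.max(0))
V=c["color"].astype(int).mean(2)
for v in (225,232): print(v,V[v,225:330:3].astype(int))
```

```text
75.0
(173, 187, 58, 37) x,y 629.7170089797974 -168.06263732910156 r 24.032663345336914
(109, 187, 51, 36) x,y 632.9323045387268 -108.28073120117188 r 23.572507858276367
(238, 180, 87, 55) x,y 623.2177912006379 -229.30587768554688 r 46.44446563720703
195 [(np.int64(109), np.int64(147)), (np.int64(175), np.int64(220)), (np.int64(253), np.int64(301)), (np.int64(319), np.int64(323))]
200 [(np.int64(111), np.int64(152)), (np.int64(173), np.int64(225)), (np.int64(249), np.int64(306)), (np.int64(318), np.int64(322))]
205 [(np.int64(113), np.int64(156)), (np.int64(174), np.int64(229)), (np.int64(247), np.int64(308)), (np.int64(317), np.int64(321))]
208 [(np.int64(115), np.int64(158)), (np.int64(176), np.int64(230)), (np.int64(247), np.int64(309)), (np.int64(317), np.int64(321))]
grasp [ 616.6 -229.4  169.6]
pred body cols at s 8 [241.2 210. ] [315.1 278.5]
pred body cols at s 30 [237.3 221. ] [319.3 295.5]
225 [100 100  98  69  66  71 110 118 130 137 142 146 150 152 156 157 158 161
 161 161 160 158 156 156 155 154 147 135 110 109  86  89  91  88 191]
232 [ 97  85  65  67  68 107 122 127 138 145 148 121 114  78  36  50  53  33
  43  47  39  72 104 103 150 158 156 154 138 101  78  91  90  98 227]
```

Pocket 2 lines up to about 1 mm. The tool can't tilt, so the jar has to be tipped 30° within the pads. I'll do that first by dragging its foot against the outer back wall of the tray.

```bash
python3 shift.py '[[40,-55,-7,0,0],[40,-109,-13,0,0],[40,-109,-13,50,0],[40,-109,-13,90,0],[40,-109,-13,102,0]]'; python3 shift.py '[[40,-8,0,-1,0],[40,-15,0,-3,0],[40,-25,0,-5,0],[40,-35,0,-5,0],[40,-38,0,-4,0]]'; python3 shift.py '[[40,0,0,0,0]]'
python3 - <<'E'
from h import *
c=bot.capture("side"); cv2.imwrite("pics/side4.png",cv2.resize(c["color"][180:380,190:400,::-1],None,fx=2.8,fy=2.8))
E
```

```text
time: 12.18
tool_pos: [507.6, -212.3, 224.9]
tcp_rot: [-3.14, 0.003, -0.034]
contact_force: [-0.5, -0.5, -3.8]
grip_width: 48.3
finger_force: 30.0
time: 12.8
tool_pos: [470.0, -211.6, 231.9]
tcp_rot: [3.14, -0.002, -0.035]
contact_force: [4.0, 0.1, 2.0]
grip_width: 48.3
finger_force: 30.0
time: 12.92
tool_pos: [470.3, -211.6, 231.3]
tcp_rot: [3.141, -0.001, -0.035]
contact_force: [2.9, -1.1, 1.6]
grip_width: 48.4
finger_force: 30.0
```

View pics/side4.png

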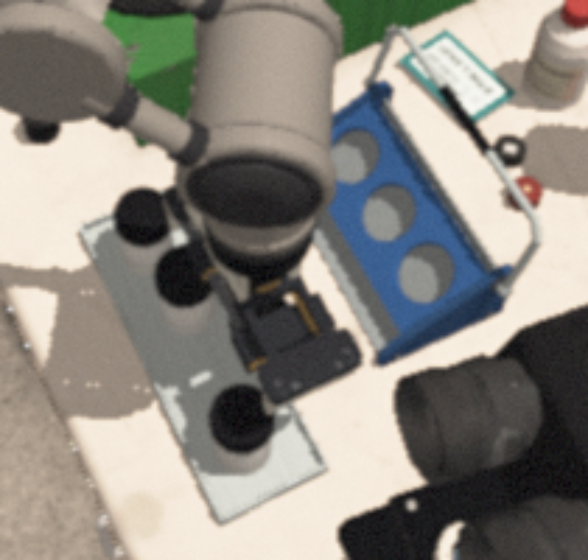

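The contact force of about 4 N shows the jar's foot being dragged against the tray wall. I'm lifting and carrying the tilted jar to a standoff along the pocket's axis.

```bash
python3 shift.py '[[40,10,0,-35,0],[40,30,4,-70,0],[40,70,9,-70,0],[40,100,14,-70,0],[40,100,14,-70,0]]'; python3 shift.py '[[40,0,0,0,0],[40,0,0,0,0]]'
python3 - <<'E'
from h import *
o=bot.get_obs(); print(loc([570,-229,142]))
c=bot.capture("wrist"); b=bot.capture("side"); np.savez("wrist5.npz",**c)
a=c["color"][130:330,140:420,::-1]; e=b["color"][200:300,270:410,::-1]
cv2.imwrite("pics/w5.png",np.vstack([cv2.resize(a,(420,300)),cv2.resize(e,(420,300))]))
E
```

```text
time: 13.6
tool_pos: [570.3, -228.6, 298.7]
tcp_rot: [-3.14, 0.004, -0.034]
contact_force: [-0.4, 0.2, -4.1]
grip_width: 48.4
finger_force: 30.0
time: 13.85
tool_pos: [568.8, -228.6, 300.2]
tcp_rot: [-3.141, 0.002, -0.035]
contact_force: [-0.1, -0.1, -3.8]
grip_width: 48.5
finger_force: 30.0
[ 1.54726897  0.49608984 -0.82113439]
```

View pics/w5.png

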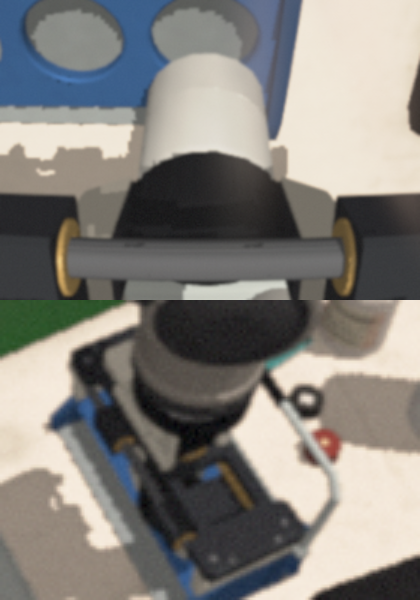

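The crop shows the jar tilted with its foot towards the rack: foot tip at row 165, centre col 277, and opening 2 also centred at col 277. Next I'm working out the tilt angle.

Run:
```python
from h import *
np.set_printoptions(precision=1,suppress=True)
c=dict(np.load("wrist5.npz")); o=bot.get_obs(); R=Ro.from_euler('xyz',o["tcp_rot"]).as_matrix(); g=o["tool_pos"]+159*R[:,2]; print(g)
for th in (20,25,28,30,33,36,40):
    t=np.radians(th); ax=R@[-np.sin(t),0,-np.cos(t)]; e1=R@[np.cos(t),0,-np.sin(t)]; e2=R[:,1]
    def ring(s,r): return np.array([pix(c,g+ax*(s-62.5)+r*(e1*np.cos(q)+e2*np.sin(q)),True) for q in np.linspace(0,6.28,90)])
    f=ring(2.5,23.5); k=ring(54,24.5); print(th,"foot row",min(f[:,1].min(),ring(0,21)[:,1].min()),"cols",f[:,0].min(),f[:,0].max(),"cap edge row",k[:,1].min())
```

```text
[ 569.  -228.7  141.7]
20 foot row 180.161975109554 cols 240.72513882843845 316.5556890930469 cap edge row 237.13205962936584
25 foot row 174.37738539887914 cols 240.12073663904854 317.2428226700893 cap edge row 239.21903372320648
28 foot row 171.11334211966937 cols 239.7215287497373 317.6948007266193 cap edge row 240.69424542386562
30 foot row 169.0307825182008 cols 239.43965522254123 318.013185838409 cap edge row 241.77016819844027
33 foot row 166.0566595832058 cols 238.99260673289018 318.51703251756254 cap edge row 243.52146784510916
36 foot row 163.27439293912724 cols 238.51567305958352 319.0532428600491 cap edge row 245.4354125995788
40 foot row 159.6518298635467 cols 237.8316461114299 319.8202431217732 cap edge row 248.2342851527322
```

The foot-to-cap row spacing gives a tilt of about 26–27°, which is good. I'm inserting along the deck normal.

```bash
python3 shift.py '[[40,12,0,15,0],[40,21,0,30,0],[40,25,0,37,0],[40,28,0,42,0],[40,28,0,42,0]]'
```

```text
time: 14.58
tool_pos: [597.6, -229.5, 257.3]
tcp_rot: [-3.14, 0.002, -0.034]
contact_force: [-2.0, 1.6, -6.9]
grip_width: 47.9
finger_force: 30.0
```

```bash
python3 shift.py '[[40,1,0,2,0],[40,2,0,4,0],[40,2,0,4,0]]'; python3 w.py
```

```text
time: 14.95
tool_pos: [599.1, -229.5, 254.5]
tcp_rot: [-3.141, 0.002, -0.035]
contact_force: [-4.3, 1.5, -5.3]
grip_width: 48.4
finger_force: 30.0
[  -4.7     1.79   -4.79    0.38    1.02    0.04  599.11 -229.54  254.49] [0.65 0.35 0.61] t 15.35
```

```bash
python3 shift.py '[[40,-2,-0.5,0,0],[40,-1,-0.5,2,0],[40,0,-0.5,4,0],[40,0,-0.5,4,0]]'; python3 w.py
```

```text
time: 15.85
tool_pos: [599.8, -229.3, 250.7]
tcp_rot: [3.141, -0.0, -0.035]
contact_force: [-3.7, 1.3, -3.1]
grip_width: 48.5
finger_force: 30.0
[  -2.62    0.56   -4.16    0.17    0.58   -0.01  599.79 -229.34  250.7 ] [0.66 0.39 0.67] t 16.25
```

```bash
python3 shift.py '[[40,-1,-0.2,1,0],[40,0,-0.2,3,0],[40,0,-0.2,4.5,0],[40,0,-0.2,4.5,0]]'; python3 w.py
```

```text
time: 16.75
tool_pos: [598.8, -229.2, 249.1]
tcp_rot: [3.141, 0.001, -0.035]
contact_force: [-13.8, 2.5, 16.2]
grip_width: 48.5
finger_force: 30.0
[ -14.31    2.99   15.73    0.54    2.09    0.07  598.84 -229.21  249.12] [0.35 0.6  0.46] t 17.15
```

Floor contact: about 21 N along the deck normal. I'm relieving the pressure, opening, and rising.

```bash
python3 shift.py '[[40,0,0,-1.5,0],[40,0,0,-1.5,0],[60,0,0,-1.5,0],[60,0,0,-1.5,0],[92,0,0,-1.5,0]]'; python3 shift.py '[[92,0,0,0,0],[92,0,0,0,0],[92,0,0,-50,0],[92,0,0,-90,0]]';  python3 - <<'E'
from h import *
print(loc([425,-277,65]))
c=bot.capture("wrist"); b=bot.capture("side"); np.savez("side6.npz",**b)
cv2.imwrite("pics/w6.png",np.vstack([cv2.resize(c["color"][130:330,140:420,::-1],(420,300)),cv2.resize(b["color"][200:350,240:450,::-1],(420,300))]))
E
```

```text
time: 17.77
tool_pos: [600.1, -229.2, 248.0]
tcp_rot: [3.141, -0.001, -0.035]
contact_force: [-0.1, -1.1, -0.5]
grip_width: 66.0
finger_force: 0.0
time: 18.27
tool_pos: [599.8, -229.1, 339.0]
tcp_rot: [3.141, -0.0, -0.035]
contact_force: [0.7, -0.5, 0.8]
grip_width: 91.5
finger_force: 0.0
[-173.12831195   53.88489634  114.9888684 ]
```

View pics/w6.png

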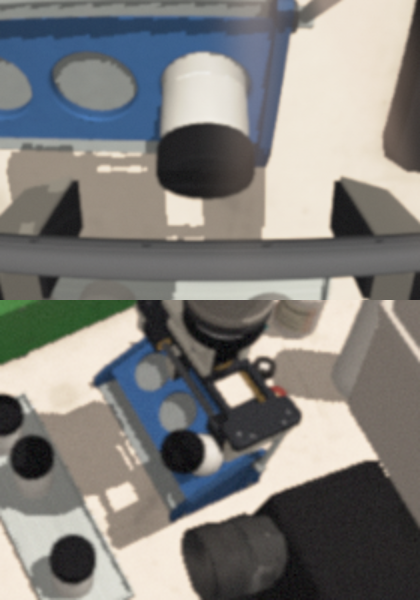

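The picture shows jar 3 seated and leaning in pocket 2. That was my tenth and last view, so from here I'm measuring numerically. Jar 4 next, found by comparing it with jars 1 and 2 in the side view.

Run:
```python
from h import *
np.set_printoptions(precision=1,suppress=True)
b=dict(np.load("side6.npz")); m=(b["color"].max(2)<45).astype(np.uint8)
for k in cv2.findContours(m,cv2.RETR_EXTERNAL,cv2.CHAIN_APPROX_NONE)[0]:
    x,y,w,h=cv2.boundingRect(k)
    if 14<w<35 and 14<h<35 and 200<x<350: 
        (u,v),r=cv2.minEnclosingCircle(k); print((x,y,w,h),u,v,onz(b,x+w/2,y+h/2,67))
```

```text
(265, 318, 22, 23) 275.5 329.2727355957031 [ 423.4 -275.6   67. ]
(246, 268, 20, 21) 255.6914825439453 278.1170349121094 [ 439.6 -148.2   67. ]
(321, 265, 20, 22) 330.68109130859375 275.58660888671875 [ 594.2 -224.1   67. ]
(232, 248, 19, 19) 240.56849670410156 257.1164245605469 [434.  -82.8  67. ]
(309, 195, 20, 29) 319.8527526855469 209.2760772705078 [668.6 -49.6  67. ]
```

```bash
python3 shift.py '[[92,-59,17,0,0],[92,-118,34,20,0],[92,-176,51,40,0],[92,-176,51,80,0],[92,-176,51,114,0]]'; python3 shift.py '[[92,0,0,0,0],[40,0,0,0,0],[40,0,0,0,0],[40,0,0,0,0],[40,0,0,0,0]]'; python3 shift.py '[[40,0,0,0,0],[40,0,0,-6,0],[40,0,0,-12,0],[40,0,0,-12,0]]'; python3 w.py
```

```text
time: 19.0
tool_pos: [421.0, -274.1, 222.5]
tcp_rot: [-3.141, 0.0, -0.036]
contact_force: [0.8, 0.1, -0.0]
grip_width: 91.9
finger_force: 0.0
time: 19.62
tool_pos: [422.2, -274.0, 224.3]
tcp_rot: [3.141, -0.001, -0.035]
contact_force: [-0.6, 0.2, 0.6]
grip_width: 56.0
finger_force: 0.0
time: 20.12
tool_pos: [422.1, -274.1, 236.2]
tcp_rot: [3.141, -0.001, -0.035]
contact_force: [-0.7, -0.0, -3.2]
grip_width: 48.7
finger_force: 30.0
[   0.3    -0.23   -3.22    0.03    0.03    0.    422.   -273.94  235.63] [0.48 0.57 0.49] t 20.525
```

Jar 4 is full (-3.2 N). It's going the same way: tilt it against the tray wall, then into pocket 0.

```bash
python3 shift.py '[[40,0,0,-30,0],[40,40,-30,-30,0],[40,83,-64,-30,0],[40,83,-64,0,0],[40,83,-64,9,0]]'; python3 shift.py '[[40,0,0,0,0],[40,0,0,0,0]]'
```

```text
time: 21.15
tool_pos: [506.8, -212.0, 224.9]
tcp_rot: [-3.14, 0.004, -0.034]
contact_force: [0.0, -0.7, -2.9]
grip_width: 48.9
finger_force: 30.0
time: 21.4
tool_pos: [507.2, -213.6, 227.6]
tcp_rot: [3.141, -0.001, -0.036]
contact_force: [0.4, -0.1, -2.8]
grip_width: 48.8
finger_force: 30.0
```

```bash
python3 shift.py '[[40,-8,0,-1,0],[40,-15,0,-3,0],[40,-25,0,-5,0],[40,-35,0,-5,0],[40,-39,0,-4,0]]'; python3 shift.py '[[40,0,0,0,0]]'; python3 shift.py '[[40,10,0,-35,0],[40,30,0,-70,0],[40,60,-35,-72,0],[40,85,-80,-72,0],[40,107,-112,-72,0]]'; python3 shift.py '[[40,0,0,0,0],[40,0,0,0,0]]'
python3 - <<'E'
from h import *
print(loc([573.7,-100.3,141.7]))
c=bot.capture("wrist"); np.savez("wrist7.npz",**c); 
V=c["color"].astype(int); print(c["color"][140:260:3,277].mean(1).astype(int))
for v in (180,190): print(v,V[v,225:330:2].mean(1).astype(int))
E
```

```text
time: 22.02
tool_pos: [468.4, -212.0, 232.3]
tcp_rot: [3.139, -0.004, -0.035]
contact_force: [3.1, 0.0, 4.8]
grip_width: 48.7
finger_force: 30.0
time: 22.15
tool_pos: [468.5, -212.0, 231.8]
tcp_rot: [3.14, -0.003, -0.035]
contact_force: [2.4, -0.4, 5.1]
grip_width: 48.8
finger_force: 30.0
time: 22.78
tool_pos: [579.0, -101.5, 301.3]
tcp_rot: [-3.141, 0.005, -0.034]
contact_force: [0.7, -0.6, -2.8]
grip_width: 48.6
finger_force: 30.0
time: 23.02
tool_pos: [578.4, -103.4, 301.5]
tcp_rot: [-3.141, 0.004, -0.034]
contact_force: [-0.7, -0.2, -3.2]
grip_width: 48.7
finger_force: 30.0
[-4.18439471 -2.86473108  0.85728556]
[104 116 142 142 140 139 140 139 137 138 173 212 213 215 214 216 216 217
 216 216 222 223 223 223 223 222 224 223 224 224 225 225 226 227 228 230
 233 164  43  42]
180 [ 71  82  97  96  97  95  97  96  96  98 107 135 157 171 179 185 187 191
 195 201 204 208 209 211 212 213 214 214 215 215 214 213 213 213 212 211
 209 206 202 199 194 181 152 124 116 117 116 113 110 109 107 106 107]
190 [ 77  66  91  97  97  95  83  76 116 143 157 163 172 180 186 191 195 198
 201 205 207 210 212 214 215 215 216 217 216 216 216 215 214 213 211 210
 210 209 207 203 198 194 190 186 180 164 125 112 111 110 106 104 102]
```

Run:
```python
from h import *
for n in(5,7):
    c=dict(np.load(f"wrist{n}.npz")); V=c["color"].astype(int)
    col=V[130:270,277].mean(1); print(n,"col277",[ (130+i,int(col[i]),int(col[i+2])) for i in range(138) if abs(col[i+2]-col[i])>25])
    S=cv2.cvtColor(c["color"],cv2.COLOR_RGB2HSV)[...,1]
    for v in range(134,200,4):
        u=np.where(S[v,80:400]<75)[0]+80; print(v,[(int(g[0]),int(g[-1])) for g in np.split(u,np.where(np.diff(u)>1)[0]+1) if len(g)>6])
```

```text
5 col277 [(136, 95, 125), (163, 138, 165), (164, 146, 185), (165, 165, 197), (229, 223, 139), (230, 202, 70), (231, 139, 42), (232, 70, 42)]
134 [(91, 117), (162, 207), (250, 304), (339, 399)]
138 [(87, 124), (158, 212), (246, 313), (339, 399)]
142 [(86, 129), (157, 216), (244, 315), (323, 329), (338, 399)]
146 [(87, 133), (157, 218), (242, 317), (322, 328), (338, 399)]
150 [(88, 136), (157, 220), (241, 317), (321, 328), (337, 399)]
154 [(90, 138), (159, 221), (241, 317), (320, 327), (337, 399)]
158 [(92, 140), (161, 221), (242, 318), (336, 399)]
162 [(93, 140), (163, 221), (245, 318), (322, 328), (335, 399)]
166 [(96, 140), (167, 219), (248, 319), (321, 327), (334, 399)]
170 [(101, 139), (172, 215), (252, 326), (334, 399)]
174 [(108, 135), (180, 209), (250, 326), (333, 399)]
178 [(245, 326), (332, 399)]
182 [(243, 326), (332, 399)]
186 [(240, 326), (331, 399)]
190 [(239, 326), (330, 399)]
194 [(238, 325), (330, 399)]
198 [(238, 325), (329, 399)]
7 col277 [(142, 106, 132), (168, 138, 173), (169, 148, 199), (170, 173, 210), (249, 234, 164), (250, 221, 91), (251, 164, 48), (252, 91, 43)]
134 [(133, 208), (252, 292), (353, 377)]
138 [(133, 209), (246, 299), (344, 384)]
142 [(134, 210), (243, 303), (338, 389)]
146 [(134, 210), (240, 306), (333, 391)]
150 [(135, 211), (238, 307), (330, 393)]
154 [(135, 211), (237, 309), (328, 393)]
158 [(135, 212), (238, 309), (327, 393)]
162 [(136, 212), (240, 309), (326, 392)]
166 [(137, 213), (242, 307), (326, 391)]
170 [(137, 214), (246, 306), (328, 389)]
174 [(137, 214), (251, 303), (332, 385)]
178 [(138, 215), (249, 308), (337, 374)]
182 [(138, 216), (245, 312), (348, 360)]
186 [(139, 216), (242, 314)]
190 [(139, 217), (240, 317)]
194 [(140, 217), (239, 317)]
198 [(140, 218), (238, 317), (392, 399)]
```

Run:
```python
from h import *
np.set_printoptions(precision=1,suppress=True)
c=dict(np.load("wrist7.npz")); o=bot.get_obs(); R=Ro.from_euler('xyz',o["tcp_rot"]).as_matrix(); g=o["tool_pos"]+159*R[:,2]; print(g,o["tcp_rot"])
for s0 in (56,59,62.5,66,70):
  for th in (20,25,30,35,40):
    t=np.radians(th); ax=R@[-np.sin(t),0,-np.cos(t)]; e1=R@[np.cos(t),0,-np.sin(t)]; e2=R[:,1]
    ring=lambda s,r: np.array([pix(c,g+ax*(s-s0)+r*(e1*np.cos(q)+e2*np.sin(q)),True) for q in np.linspace(0,6.28,60)])[:,1].min()
    print(s0,th,"foot",min(ring(2.5,23.5),ring(0,21)),"cap",ring(54,24.5))
```

```text
[ 577.9 -103.8  142.8] [-3.1  0.  -0. ]
56 20 foot 186.7553353336136 cap 247.57855660520178
56 25 foot 181.82919160215445 cap 250.8117347022569
56 30 foot 177.37059548671633 cap 254.43863998325102
56 35 foot 173.4370443247824 cap 258.43239789274844
56 40 foot 169.64069355160757 cap 262.75872100536293
59 20 foot 183.98964056230227 cap 242.98389079874715
59 25 foot 178.67316084839482 cap 245.68550505090099
59 30 foot 173.81134722953394 cap 248.81581930843015
59 35 foot 169.46186531284582 cap 252.3578550129722
59 40 foot 165.3340940827235 cap 256.28725810559797
62.5 20 foot 180.85815667039626 cap 237.8020199721348
62.5 25 foot 175.09734997658995 cap 239.8889712045216
62.5 30 foot 169.77527763266323 cap 242.43833654059372
62.5 35 foot 164.94938713171027 cap 245.44407737428605
62.5 40 foot 160.43656876926406 cap 248.8931993282515
66 20 foot 177.8251021627313 cap 232.8051454044934
66 25 foot 171.6317201787584 cap 234.2847610373771
66 30 foot 165.86035286628106 cap 236.2535358006679
66 35 foot 160.56783175766614 cap 238.71559875593368
66 40 foot 155.6724344257268 cap 241.6688661922913
70 20 foot 174.47407362171276 cap 227.31135200582514
70 25 foot 167.80045477249828 cap 228.10743261088433
70 30 foot 161.5289981420704 cap 229.4155669904877
70 35 foot 155.71540582847143 cap 231.25044901734984
70 40 foot 150.38666557711505 cap 233.62170126598394
```

```bash
python3 shift.py '[[40,5,-3.7,10,0],[40,9,-3.7,20,0],[40,12,-3.7,28,0],[40,14,-3.7,36,0],[40,14,-3.7,36,0]]'
cat > m.py <<'E'
from h import *
import sys
c=bot.capture("wrist"); np.savez(f"wrist{sys.argv[1]}.npz",**c); V=c["color"].astype(int); S=cv2.cvtColor(c["color"],cv2.COLOR_RGB2HSV)[...,1]
for u0 in (270,277,284):
    col=V[90:280,u0].mean(1); sc=S[90:280,u0]; print(u0,[(90+i,int(col[i]),int(col[i+2]),int(sc[i+2])) for i in range(0,188) if abs(col[i+2]-col[i])>20])
for v in range(120,216,5):
    u=np.where(S[v,180:380]<75)[0]+180; print(v,[(int(g[0]),int(g[-1])) for g in np.split(u,np.where(np.diff(u)>1)[0]+1) if len(g)>6])
E
python3 m.py 8; python3 w.py
```

```text
time: 23.7
tool_pos: [593.1, -100.1, 265.7]
tcp_rot: [-3.141, 0.002, -0.035]
contact_force: [0.2, 0.0, -3.4]
grip_width: 48.5
finger_force: 30.0
270 [(101, 224, 182, 19), (102, 209, 173, 10), (106, 168, 137, 9), (107, 161, 108, 9), (108, 137, 95, 5), (114, 95, 130, 8), (115, 108, 140, 12), (122, 136, 109, 100), (123, 123, 94, 132), (124, 109, 78, 138), (125, 94, 65, 141), (140, 73, 94, 144), (163, 94, 125, 8), (164, 107, 137, 9), (168, 140, 164, 14), (169, 143, 191, 19), (170, 164, 206, 21), (249, 232, 183, 25), (250, 225, 112, 24), (251, 183, 50, 15), (252, 112, 35, 14)]
277 [(100, 228, 207, 32), (101, 223, 178, 18), (102, 207, 169, 9), (106, 167, 139, 9), (107, 159, 111, 9), (108, 139, 96, 10), (113, 95, 126, 8), (114, 106, 138, 7), (122, 136, 112, 89), (123, 126, 95, 128), (124, 112, 79, 133), (125, 95, 70, 123), (138, 67, 87, 135), (139, 72, 93, 140), (165, 95, 121, 6), (166, 102, 135, 7), (167, 121, 149, 10), (168, 135, 175, 17), (169, 149, 200, 22), (170, 175, 211, 20), (249, 233, 164, 24), (250, 221, 90, 24), (251, 164, 47, 5), (252, 90, 42, 12)]
284 [(101, 222, 182, 22), (102
[... 475 characters left out ...]
197), (292, 326), (350, 379)]
140 [(180, 199), (295, 324), (353, 379)]
145 [(180, 199), (366, 379)]
150 [(180, 200)]
155 [(180, 201)]
160 [(180, 202), (262, 294)]
165 [(180, 203), (251, 306), (367, 379)]
170 [(180, 204), (245, 312), (356, 379)]
175 [(180, 205), (240, 316), (350, 379)]
180 [(180, 206), (238, 318), (346, 379)]
185 [(180, 207), (237, 319), (342, 379)]
190 [(180, 208), (239, 318), (340, 379)]
195 [(180, 209), (239, 318), (340, 379)]
200 [(180, 210), (238, 318), (341, 379)]
205 [(180, 211), (238, 318), (345, 379)]
210 [(180, 212), (237, 318), (352, 379)]
215 [(180, 212), (236, 319)]
[   0.08    0.2    -3.01    0.02    0.06    0.    593.23 -100.11  267.03] [0.23 0.25 0.28] t 24.15
```

Laterally the jar (238–318) and opening (centre col 278) are aligned. Its foot is about 2 mm low down the slope, so I'll nudge it up and insert.

```bash
python3 shift.py '[[40,3,0,2,0],[40,6,0,6,0],[40,8.5,0,10.5,0],[40,10.5,0,14.5,0],[40,10.5,0,14.5,0]]'; python3 w.py; python3 m.py 9 | tail -16 | head -9
```

```text
time: 24.78
tool_pos: [603.8, -100.5, 251.6]
tcp_rot: [-3.142, 0.0, -0.035]
contact_force: [-0.3, 0.1, -3.7]
grip_width: 48.6
finger_force: 30.0
[  -0.21   -0.     -3.43    0.03    0.08   -0.01  603.71 -100.48  252.26] [0.5  0.42 0.39] t 25.175
140 [(180, 188), (218, 379)]
145 [(180, 189), (220, 379)]
150 [(180, 190), (293, 324), (360, 379)]
155 [(180, 191), (294, 323), (360, 379)]
160 [(180, 192), (295, 320), (365, 379)]
165 [(180, 193), (305, 319), (368, 377)]
170 [(180, 194)]
175 [(180, 195)]
180 [(180, 197)]
```

```bash
python3 shift.py '[[40,1,0,2,0],[40,2,0,4,0],[40,2,0,4,0]]'; python3 w.py;  python3 m.py 10 | tail -9
```

```text
time: 25.6
tool_pos: [605.8, -100.5, 248.1]
tcp_rot: [3.142, 0.0, -0.035]
contact_force: [0.4, -0.8, -2.8]
grip_width: 48.5
finger_force: 30.0
[  -0.07   -0.17   -3.15    0.03    0.04    0.01  605.69 -100.54  248.2 ] [0.37 0.14 0.36] t 26.0
175 [(180, 192)]
180 [(180, 193)]
185 [(180, 195)]
190 [(180, 196), (255, 301)]
195 [(180, 197), (246, 309), (370, 379)]
200 [(180, 198), (240, 315), (360, 379)]
205 [(180, 199), (237, 319), (354, 379)]
210 [(180, 200), (235, 321), (349, 379)]
215 [(180, 201), (236, 321), (346, 379)]
```

```bash
python3 shift.py '[[40,1,0,2,0],[40,2,0,3.5,0],[40,2,0,3.5,0]]'; python3 shift.py '[[40,0.5,0,1,0],[40,0.5,0,1,0]]'; python3 w.py
```

```text
time: 26.42
tool_pos: [607.9, -100.7, 248.0]
tcp_rot: [3.14, -0.003, -0.034]
contact_force: [-6.4, 0.3, 17.1]
grip_width: 48.8
finger_force: 30.0
time: 26.68
tool_pos: [608.5, -100.8, 248.1]
tcp_rot: [3.14, -0.004, -0.034]
contact_force: [-9.2, 1.7, 23.0]
grip_width: 48.6
finger_force: 30.0
[  -8.29    1.26   23.07    0.25    1.52    0.02  608.45 -100.77  248.07] [0.68 0.34 0.12] t 27.075
```

Floor contact in pocket 0. I'm backing off until the load is just the weight, then releasing.

```bash
python3 shift.py '[[40,-1,0,-1.5,0],[40,-2,0,-3,0],[40,-2,0,-3,0]]'; python3 w.py
```

```text
time: 27.45
tool_pos: [606.1, -100.6, 246.6]
tcp_rot: [3.142, 0.0, -0.035]
contact_force: [-1.4, 0.6, 1.9]
grip_width: 48.7
finger_force: 30.0
[  -1.4     0.65    1.38    0.09    0.27    0.01  606.17 -100.54  246.66] [0.45 0.5  0.59] t 27.85
```

```bash
python3 shift.py '[[55,0,0,0,0],[55,0,0,0,0],[92,0,0,0,0],[92,0,0,0,0],[92,0,0,0,0]]'; python3 shift.py '[[92,-5,0,-50,0],[92,-60,40,-110,0],[92,-110,80,-110,0],[92,-110,80,-110,0]]';  python3 - <<'E'
from h import *
np.set_printoptions(precision=1,suppress=True)
b=bot.capture("side"); w=bot.capture("wrist"); np.savez("side11.npz",**b); np.savez("wrist11.npz",**w)
m=(b["color"].max(2)<45).astype(np.uint8)
for k in cv2.findContours(m,cv2.RETR_EXTERNAL,cv2.CHAIN_APPROX_NONE)[0]:
    x,y,ww,h=cv2.boundingRect(k)
    if 12<ww<40 and 12<h<45 and 200<x<390: print("side",(x,y,ww,h),onz(b,x+ww/2,y+h/2,85))
m=(w["color"].max(2)<50).astype(np.uint8)
for k in cv2.findContours(m[:240],cv2.RETR_EXTERNAL,cv2.CHAIN_APPROX_NONE)[0]:
    if cv2.contourArea(k)>400: x,y,ww,h=cv2.boundingRect(k); print("wrist",(x,y,ww,h),onz(w,x+ww/2,y+h/2,85,True), "z140",onz(w,x+ww/2,y+h/2,140,True))
print(bot.get_obs()["tool_pos"])
E
```

```text
time: 28.48
tool_pos: [606.2, -100.6, 246.7]
tcp_rot: [3.141, -0.0, -0.035]
contact_force: [-0.6, -0.5, -0.4]
grip_width: 80.8
finger_force: 0.0
time: 28.98
tool_pos: [491.5, -177.9, 358.2]
tcp_rot: [3.14, -0.001, -0.036]
contact_force: [-0.3, 0.3, -0.1]
grip_width: 91.9
finger_force: 0.0
side (246, 269, 20, 20) [ 435.5 -157.8   85. ]
side (321, 265, 20, 22) [ 587.6 -231.1   85. ]
side (231, 248, 20, 19) [429.6 -92.1  85. ]
side (301, 222, 16, 19) [ 604.9 -104.8   85. ]
side (348, 212, 16, 21) [ 720.1 -136.7   85. ]
side (248, 196, 16, 25) [522.9  17.1  85. ]
side (223, 116, 35, 34) [603.5 278.3  85. ]
side (276, 49, 14, 16) [885.5 540.1  85. ]
wrist (503, 121, 57, 119) [ 519.3 -432.9   85. ] z140 [ 529.9 -377.8  140. ]
wrist (141, 57, 63, 63) [ 599.2 -100.5   85. ] z140 [ 592.4 -118.   140. ]
wrist (435, 0, 125, 145) [ 618.7 -380.9   85. ] z140 [ 607.7 -337.2  140. ]
[ 492.  -177.9  357.8]
```

Run:
```python
from h import *
np.set_printoptions(precision=1,suppress=True)
b=dict(np.load("side11.npz")); w=dict(np.load("wrist11.npz"))
for F in ((628.5,-230.3,32),(633.2,-102.4,32)):
    P=np.array(F)+64*np.array([-.5,0,.866]); print("pred cap mid",P,"side",pix(b,P),"wrist",pix(w,P,True))
S=b["color"].astype(int).max(2)
print(S[215:252:3,290:330:2]); 
W=w["color"].astype(int).max(2); 
m=(W<60).astype(np.uint8); 
for x0,x1 in ((130,240),(330,440)):
    r=m[40:150,x0:x1]; n,l,st,ce=cv2.connectedComponentsWithStats(r); print([(list(s+[x0,40,0,0,0]),(c+[x0,40]).round()) for s,c in zip(st[1:],ce[1:]) if s[4]>150])
hw=cv2.cvtColor(w["color"],cv2.COLOR_RGB2HSV)
for x0,x1 in ((120,240),(320,440)):  # white bodies
    r=((hw[...,1]<45)&(hw[...,2]>150)).astype(np.uint8)[30:150,x0:x1]; n,l,st,ce=cv2.connectedComponentsWithStats(r); print("white",[(list(s+[x0,30,0,0,0]),(c+[x0,30]).round()) for s,c in zip(st[1:],ce[1:]) if 200<s[4]<6000])
```

```text
pred cap mid [ 596.5 -230.3   87.4] side [334.2 273.5] wrist [340.   83.1]
pred cap mid [ 601.2 -102.4   87.4] side [307.2 230.8] wrist [173.7  85.5]
[[ 48  65  65  37  22  23  60 225 242 241 242 243 232 148 118 101  83  80
   82 113]
 [ 35  22  21  27  16  96 227 243 241 242 234 148 114  98 109 132 112  85
   87 105]
 [ 27  19  20  53 127 176 196 141 110 120  81  90 113 136 135 135 137 128
   94  87]
 [ 25  12  22 108 149 141  47  30  26  30  33  36  71 126 130 132 136 135
  111  89]
 [ 17  18  24 112 140 105  31  24  35  27  30  31  21  92 171 110 105 130
  135 122]
 [ 91  71  52  53  51  50  42  27  31  16  24  27  22  43 200 227 196 110
  128 131]
 [ 38  46  40  32  30  49  52  42  27  27  29  26  26  62 205 228 226 162
  124 137]
 [ 37  49  51  67 123  70  43  53  38  34  30  22  26 149 214 220 225 158
  129 135]
 [ 65  61  67  66  82 114  65  45  55  33  21  47 145 183 193 203 192 139
  131 133]
 [ 76  82  89  89  89  86 114  59  47  52 101 130 146 155 162 149 127 135
  138 138]
 [112  89  92  90  89  85 101 106  53  47  56  55  99 124 130 140 138 135
  120 104]
 [145 101  88  93  94  81  62  64 105  56  58  54  52  65  58  95 119  89
   95  94]
 [148 133  84  65  56  55  52  49  60  53  52  54  55  56  52  59  83 127
  118  98]]
[([np.int64(141), np.int64(57), np.int64(63), np.int64(70), np.int64(3118)], array([171.,  88.]))]
[]
white [([np.int64(120), np.int64(30), np.int64(120), np.int64(120), np.int64(4312)], array([159., 115.])), ([np.int64(160), np.int64(38), np.int64(46), np.int64(31), np.int64(753)], array([187.,  51.]))]
white [([np.int64(320), np.int64(36), np.int64(37), np.int64(32), np.int64(760)], array([335.,  51.]))]
```

Both white bodies sit at the same row (51) with mirrored columns, so both jars look seated. Now I'm locating the bail angle and the things behind the rack.

Run:
```python
from h import *
np.set_printoptions(precision=1,suppress=True)
a=bot.capture("scene"); b=dict(np.load("side1.npz")); w=dict(np.load("wrist1.npz")); w3=dict(np.load("wrist3.npz"))
def tri(p,q):
    o1,d1=ray(a,*p);o2,d2=ray(b,*q); s=np.linalg.lstsq(np.c_[d1,-d2],o2-o1,rcond=None)[0]
    x,y=o1+s[0]*d1,o2+s[1]*d2; return (x+y)/2,np.linalg.norm(x-y)
print("roll top",tri((291,126),(445,183)),"bottle cap",tri((261,165),(397,183)))
print("roll foot at z0 (side 415,245)",onz(b,415,245,0),"bottle foot",onz(b,388,218,0))
def bail(c,u,v,f):
    o,d=ray(c,u,v,f); best=[]
    for k in np.arange(0.9,1.95,.05):
        al=np.radians(155.6)-k; P=np.array([621.5+43.6+82*np.cos(al),-168,72.5+82*np.sin(al)]); q=pix(c,P+[0,0,0],f); best.append((round(k,2),q))
    return best
# sleeve centre by dark mask
for c,f,box in ((b,False,(335,200,380,255)),(w,True,(470,120,515,240)),(w3,True,(85,130,225,165))):
    x0,y0,x1,y1=box; m=(c["color"][y0:y1,x0:x1].max(2)<60).astype(np.uint8)
    n,l,st,ce=cv2.connectedComponentsWithStats(m); i=1+st[1:,4].argmax(); print("sleeve",st[i],ce[i]+[x0,y0])
    for k in (1.3,1.4,1.5,1.6,1.7):
        al=np.radians(155.6)-k; P=np.array([621.5+43.6+82*np.cos(al)+.0,-168,72.5+82*np.sin(al)]); print(k,P,pix(c,P,f))
```

```text
roll top (array([ 879.1, -213.5,  226.3]), np.float64(2.6977101527606635)) bottle cap (array([ 862.8, -102.3,  117.9]), np.float64(1.0801682120574165))
roll foot at z0 (side 415,245) [ 859.3 -225.9    0. ] bottle foot [ 849.1 -123.4   -0. ]
sleeve [  0   0  29  34 286] [342.7 215.7]
1.3 [ 677.8 -168.   153.5] [352.8 222.8]
1.4 [ 685.8 -168.   151.8] [355.6 221.9]
1.5 [ 693.6 -168.   149.4] [358.3 221.1]
1.6 [ 701.1 -168.   146.2] [360.8 220.6]
1.7 [ 708.3 -168.   142.2] [363.1 220.4]
sleeve [ 14  23  21  80 765] [494. 181.]
1.3 [ 677.8 -168.   153.5] [489.  184.6]
1.4 [ 685.8 -168.   151.8] [494.8 184.5]
1.5 [ 693.6 -168.   149.4] [499.8 184.2]
1.6 [ 701.1 -168.   146.2] [503.8 183.7]
1.7 [ 708.3 -168.   142.2] [506.9 183.1]
sleeve [   6    7  127   23 2320] [155.  147.7]
1.3 [ 677.8 -168.   153.5] [151.2 161.9]
1.4 [ 685.8 -168.   151.8] [151.  145.7]
1.5 [ 693.6 -168.   149.4] [151.6 130. ]
1.6 [ 701.1 -168.   146.2] [153.  115.2]
1.7 [ 708.3 -168.   142.2] [155.  101.8]
```

The bail is at about 1.4 rad with the rod near (686, -168, 152), and the roll and bottle are at x > 830. I'm going over the rod with the fingers closed and down behind it.

```bash
python3 shift.py '[[0,50,-4,0,0],[0,110,-8,0,0],[0,170,-13,0,0],[0,216,-17,0,0],[0,216,-17,0,0]]'; python3 shift.py '[[0,0,0,0,0],[0,0,0,15,0],[0,0,0,30,0],[0,0,0,42,0],[0,0,0,42,0]]'; python3 w.py
```

```text
time: 29.75
tool_pos: [712.9, -165.1, 353.0]
tcp_rot: [-3.14, 0.002, -0.032]
contact_force: [-0.1, 0.0, 0.3]
grip_width: 46.3
finger_force: 0.0
time: 30.38
tool_pos: [709.5, -167.2, 313.0]
tcp_rot: [-3.141, 0.003, -0.035]
contact_force: [-0.0, -0.5, 0.2]
grip_width: 0.5
finger_force: 0.0
[   0.11   -0.22    0.16    0.04    0.02    0.    709.97 -167.26  315.14] [0.4  0.46 0.29] t 30.775
```

```bash
python3 shift.py '[[0,-15,0,-1,0],[0,-30,0,-3,0],[0,-41,0,-3,0],[0,-51,0,-1,0],[0,-61,0,2,0]]'; python3 shift.py '[[0,-10,0,5,0],[0,-19,0,12,0],[0,-27,0,18,0],[0,-32,0,24,0],[0,-36,0,29,0]]'; python3 w.py
```

```text
time: 31.4
tool_pos: [649.0, -165.0, 313.4]
tcp_rot: [3.141, -0.002, -0.035]
contact_force: [1.6, 1.6, 0.7]
grip_width: 0.5
finger_force: 0.8
time: 32.02
tool_pos: [612.8, -163.8, 283.5]
tcp_rot: [-3.142, -0.0, -0.035]
contact_force: [1.6, 0.6, -0.1]
grip_width: 0.3
finger_force: 1.0
[   0.19   -0.03   -0.45    0.03   -0.03    0.    612.85 -163.86  283.48] [0.63 0.49 0.58] t 32.425
```

```bash
python3 shift.py '[[0,-3,0,5,0],[0,-5,0,9,0],[0,-8,0,13,0],[0,-10,0,14,0],[0,-10,0,14,0]]'; python3 w.py
```

```text
time: 33.05
tool_pos: [605.1, -163.6, 271.5]
tcp_rot: [3.14, -0.01, -0.035]
contact_force: [12.4, 0.6, 1.6]
grip_width: 0.3
finger_force: 5.9
[  11.89    0.16    2.22    0.1    -1.88   -0.12  605.17 -163.63  271.5 ] [0.38 0.42 0.38] t 33.45
```

The bail stopped at x = 605.2 (predicted stop 605.4) with 12 N on it. I'm backing off and checking the rod position and the jars in the images.

```bash
python3 shift.py '[[0,8,0,0,0],[0,14,0,0,0],[0,14,0,-50,0],[0,14,0,-100,0],[0,-30,0,-130,0]]'; python3 shift.py '[[20,-60,0,0,0],[20,-120,0,0,0],[20,-160,0,0,0],[20,-160,0,0,0],[20,-160,0,0,0]]'
python3 - <<'E'
from h import *
np.set_printoptions(precision=1,suppress=True)
b=bot.capture("side"); w=bot.capture("wrist"); a=bot.capture("scene")
for n,c in(("side",b),("wrist",w)): np.savez(n+"12.npz",**c)
print(bot.get_obs()["time"],bot.get_obs()["tool_pos"])
for k in (0,.1,.2,.4):
    al=np.radians(155.6)-k; P=[np.array([665.1+82*np.cos(al)-.037*y,-166+y,72.5+82*np.sin(al)]) for y in (-90,-30,0,30,90)]
    print(k,"side",[pix(b,p) for p in P],"wrist",[pix(w,p,True) for p in P])
m=(b["color"].max(2)<45).astype(np.uint8)
for k in cv2.findContours(m,cv2.RETR_EXTERNAL,cv2.CHAIN_APPROX_NONE)[0]:
    x,y,ww,h=cv2.boundingRect(k)
    if cv2.contourArea(k)>60 and 200<x<390 and 180<y<350: print("side dark",(x,y,ww,h))
E
```

```text
time: 34.08
tool_pos: [574.0, -162.6, 401.4]
tcp_rot: [3.14, -0.003, -0.034]
contact_force: [-0.8, 0.2, -0.1]
grip_width: 0.4
finger_force: 0.0
time: 34.7
tool_pos: [413.7, -157.1, 399.9]
tcp_rot: [3.141, -0.001, -0.035]
contact_force: [-0.2, 0.4, -0.6]
grip_width: 19.8
finger_force: 0.0
34.85 [ 414.1 -157.   399.4]
0 side [array([340.4, 279.3]), array([325.1, 258.5]), array([317.7, 248.6]), array([310.6, 239. ]), array([297. , 220.7])] wrist [array([385.4,   7.6]), array([317.2,   5.6]), array([281.4,   6.9]), array([245.4,   9.7]), array([176. ,  19.5])]
0.1 side [array([342.3, 277. ]), array([326.8, 256.2]), array([319.4, 246.3]), array([312.2, 236.7]), array([298.5, 218.3])] wrist [array([387.7,   1.1]), array([318. ,  -1.2]), array([281.4,  -0. ]), array([244.5,   2.8]), array([173.5,  13.2])]
0.2 side [array([344.4, 274.7]), array([328.7, 253.9]), array([321.3, 244. ]), array([314.1, 234.3]), array([300.2, 216. ])] wrist [array([389.8,  -6.1]), array([318.8,  -8.9]), array([281.3,  -7.8]), array([243.6,  -4.8]), array([171.1,   6. ])]
0.4 side [array([349.3, 269.9]), array([333.4, 249.1]), array([325.8, 239.2]), array([318.5, 229.6]), array([304.4, 211.2])] wrist [array([393.4, -22.6]), array([319.9, -26.4]), array([281. , -25.4]), array([241.8, -22.3]), array([166.8, -10.5])]
side dark (312, 281, 174, 139)
side dark (246, 272, 20, 17)
side dark (321, 267, 16, 20)
side dark (297, 222, 29, 38)
side dark (205, 191, 55, 61)
```

Run:
```python
from h import *
np.set_printoptions(precision=2,suppress=True)
b=dict(np.load("side12.npz")); V=b["color"].max(2).astype(float)
A,B=np.array([317.7,248.6]),np.array([325.1,258.5]); d=(B-A)/np.linalg.norm(B-A); n=np.array([d[1],-d[0]])  # + = opening direction
for t in (-4,-1,2,5,8,11):
    s=np.arange(-8,9); P=(A+t*d)+s[:,None]*n
    v=cv2.remap(V.astype(np.float32),P[:,0].astype(np.float32).reshape(1,-1),P[:,1].astype(np.float32).reshape(1,-1),cv2.INTER_LINEAR)[0]
    print(t,v.astype(int))
```

```text
-4 [141 141 140 139 139 136 107  64  34  30  45  90 128 148 152 156 157]
-1 [141 138 139 141 140 133 110  64  31  29  59 105 133 140 136 139 139]
2 [141 139 138 142 140 126  87  43  22  31  55  98 116 118 115 115 116]
5 [141 140 141 144 144 127  83  41  28  36  67  96 108 100  91  92  94]
8 [140 139 140 140 130 100  55  30  24  45  95 134 140 136 115  99  92]
11 [140 139 139 141 130 101  52  30  35  62 110 137 143 143 135 105  93]
```

The sleeve's centreline lies within half a pixel of the fully-down prediction (joint about 0). The jars are in place and the arm is clear, so I'm handing in.

```bash
python3 -c "
from plant import bot
print(bot.close_job())"
```

```text
the job is handed in; nothing more can be done
None
```

I handed the job in at about 35 s, and no verdict came back: jars 3 and 4 along the tray row are full and seated in pockets 2 and 0, jars 1 and 2 are empty and back in the tray, and the camera shows the bail fully down; one mistyped command early on shifted the tool about 60 mm sideways, with no contact seen.

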